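Clamp a mortar mould under the ratchet hold-down of a compacting table

TASK

Raise the hold-down of the green compacting table by its black handle, click by click, right up to its top notch, and let go so that it hangs there on its pawl. Then slide the mould along its lane, under the raised foot, fully home against the rubber buffer; and finally press the red pawl lever and keep it pressed while the hold-down sinks, until its orange foot rests on the mould's lid, then let the lever go. Be gentle at every stop (a firm touch, well under 25 N) and leave the things standing around where they are.

Things in the scene. Friction and masses are not known exactly. Their poses are not given: they have to be found in the camera images.
- stand: Compacting table: fixed green plate 190 (x) by 400 (y) by 15 mm. Origin: centre of its underside; +y is the way the mould slides. The mould's lane runs along y at x = -45 mm between steel guides 10 mm high, inner faces 65 mm apart. At x = 50, y = 50 mm the ratchet rail slides vertically before a green pillar 125 mm high; a steel bridge 111 to 124 mm above the work surface holds it.
- hold_down (a joint): Height of the hold-down rail, m, positive up. The pawl catches it at 0, 0.012, 0.024 ... 0.072 (top notch), each once the rail is 1 to 2 mm above it; let go, it sinks back. A rubber stop ends the travel at about 0.0755. It starts in one of the three lowest notches. Only in the top notch does the foot clear the mould's lugs; resting on the lid it reads about 0.039. Weighs 5 to 9 N, damped 200 N per m/s; a slow pull takes 7 to 14 N.
- rail_handle (a point): Centre of the black handle on top of the rail: a bar 60 mm along the stand's x, 24 mm wide along y, 26 mm high; lifts straight up with the rail.
- foot_under (a point): Centre of the underside of the orange foot, 36 mm square and 12 mm thick, at the end of a steel arm (20 mm wide, its top 19 mm above the foot's underside) that reaches from the rail along the stand's -x over the lane. Rises with the rail.
- pawl (a joint): Angle of the pawl lever, rad: up to 0.03 engaged; grows as its red pad is pressed down. From about 0.15 the pawl is clear of the teeth and the rail sinks; at about 0.24 the lever meets a rubber stop. A spring brings it back (to about 0.07 when the foot rests on the lid, where it leans on a tooth). Pressing takes some 2 to 8 N.
- pawl_pad (a point): Centre of the top face of the red pad, 30 mm square, of the pawl lever: 67 mm from the pivot along the stand's +y, 95 mm from the rail. Pressed straight down it moves about 15 to 16 mm to its stop; at rest it lies 74 mm above the work surface.
- mould_center (a point): Centre of the mould (half-way up its body): a dark steel prism mould with an aluminium lid, 60 mm (its x) by 180 mm (its y) by 50 mm high, 0.65 to 1.2 kg, loose in the lane on the plate, its y along the stand's y. On the lid, 76 mm before and behind the centre, stand two blue lugs, 22 mm square and 28 mm high.
- lug_rear (a point): Centre of the mould's rear blue lug (the one farther from the buffer), 22 mm square, 28 mm high, its top 78 mm above the plate's top: the place to take or push the mould.
- mould_home (a point): Fixed point on the stand where mould_center lies when the mould is fully home against the buffer. The foot then stands over the lid, 30 mm ahead of the mould's centre, between the lugs.
- weight: Bystander: small brass cylinder, 40 mm across, 32 mm high, standing on the stand's plate behind the lane. Origin: centre of its underside.
- oil_can: Bystander: small can, 36 mm across, 70 mm high, standing on the stand's plate behind the lane. Origin: centre of its underside.
- jug_a: Bystander: clear measuring jug, 110 mm across, 170 mm high. Origin: centre of its underside.
- jug_b: Bystander: clear measuring jug, 110 mm across, 170 mm high. Origin: centre of its underside.
- sample_jar: Bystander: jar, 70 mm across, 100 mm high. Origin: centre of its underside.
- spare_mould: Bystander: a second mould like the first, lying on the work surface away from the stand. Origin: centre of its underside.
- buffer: Rubber buffer that closes the lane's +y end: 60 (x) by 16 (y) by 36 mm, fixed on the plate; its face towards the mould is at y = 110 mm of the stand. A green bracket behind it is 65 mm high over the work surface. Origin: centre of its underside.
- top_stop: Black rubber block, 13 mm high, beside the rail at the bridge, underside (its origin) 111 mm above the work surface: a pin on the rail meets it from below when the rail reads about 0.0755, the upper end of its travel.
- pawl_stop: Black rubber block, 30 mm square and 34 mm high, on the plate under the red pad: the lever meets it when fully pressed. Origin: centre of its underside.
Things that resemble listed ones, but are neither listed nor needed, are in the scene too. What is shaped like the part that bears mould_center but purple is not meant.

How it is judged:
By the outcome, as a careful person would: the job done as asked, in the order asked, and still so for the second after the job is handed in, with the robot touching nothing.
It also fails if it takes over 72 s, if anything falls off the work surface, if the arm or the gripper's body presses on something with over 40 N, if the wrist force passes 120 N, or if a joint passes its speed limit or range.

ROBOT

A 6-joint arm with a two-finger parallel gripper is mounted at the origin on the work surface. World frame = base frame: x ahead of the robot, y to its left, z up, the work surface at z = 0. Lengths are in mm, angles in rad, forces in N, time in s.
With the tool pointing down it reaches from about 350 to 775 mm from the base axis. Payload 7.3 kg.
Tool frame: the origin (TCP) lies at the very end of the fingers, on their centre line; the grasp point (between the pads) lies 19 mm behind it; z points along the fingers, y is the line along which they close (so a half turn about z gives the same grasp; the last joint's range is limited). The gripper opens to 92 mm and grips with 3 to 60 N. Pads are 19 mm wide; open, the fingers measure 130 mm over their backs; the gripper's body (75 mm by 190 mm) begins 47 mm behind the grasp point.
Start: joints at [-1.489, 0.342, 1.524, -0, 1.275, -0.146], TCP at [118.585, -511.451, 226.741] pointing down, gripper open.
Joint ranges: [-2.53, 2.53], [-0.77, 2.02], [0.04, 2.7], [-1, 4.14], [0.28, 2.66], [-3.11, 3.11]. Speed limits (rad/s): [2.57, 2.57, 3.14, 3.14, 3.14, 3.14].

INTERFACE

Orientations are given as [roll, pitch, yaw] about the fixed x, y, z axes, in that order (R = Rz(yaw) Ry(pitch) Rx(roll)).
In Python, from plant import * gives the robot as it stands.
- The arm moves only by the tool arm_command, never from a script. Its arguments are lists of equal length, an entry for each row: "gripper": the finger opening in mm, from 0 to 91.8; "dp": the shift along the tool's x, y, z in units of 25 mm (1.0 is 25 mm), a list of three; "twist": the turn about the tool's z in units of 5 degrees (1.0 is 5 degrees). A call has exactly 5 rows; each row shifts and turns the commanded pose from where the row before left it, along the tool's axes as they then stand; what a row does not reach is not made up. A row lasts 1/8 s, in which the tool goes at most 62.5 mm and 10.7 degrees, less where a joint would pass 70% of its speed; a pose out of reach is approached as far as the arm can. A call is refused whole if a number of a shift passes 1 or a number of a turn 1, either way. A call with a gripper value outside its range is refused whole. The fingers move at their own pace and stop on an object; the grip force is fixed at half the most. Time passes only in rows, so rows that do not move let the fingers close, or fill a call up. It gives the time, the measured TCP pose, the force, the opening and the grip force at its end, in the units of the state.
- get_obs(): the state, without advancing time (a new reading comes with each control period).
- capture(name): name is "side" or "top"; returns the picture (384x512x3 uint8, red, green, blue); there is no depth.
- get_calibration(name): a dict with "mtx" (3x3 intrinsics, pixels), "dist_coeffs" ([k1, k2, p1, p2, k3] as OpenCV has them; the pictures are not rectified), "position" and "attitude" of the camera in the world. Camera axes: x right, y down, z forward; pixel columns grow to the right and rows downward; lengths in mm; the calibration is good to about 2 mm. A picture is of the moment at which its call begins. get_calibration takes no time and is no camera call.
- close_job(): hands the job in; it is judged then, once.
The state is a dict: "time": time; "joint_positions": joint angles; "dq": joint speeds; "tau": joint torques, N m; "tool_pos": TCP position; "tcp_rot": TCP orientation; "contact_force": force on the tool from outside, world axes, zero at the start; "moment": the same for the moment, N m; "grip_width": finger opening in mm; "finger_force": force on a finger pad.
Only numpy, scipy, OpenCV 4.12 (cv2) and the standard library are available. Lean on these libraries where they do the work, as an engineer would, in place of code of your own. Each camera call takes 0.05 s, during which the arm holds its last target. There are 200 camera calls.

## Working session

There is one attempt and no reset: what is moved stays moved. The work goes in short steps, Python scripts to look and compute and a tool call to move; the robot and the scene stay as the last step left them, time stands still between calls to the robot, and variables do not carry over. Pictures are saved under pics/ and viewed, at most 10 in all, crops included, and the job is handed in when it is done.

Besides the shell and the picture viewer there is one more tool, called after "Call:" as name([rows], argument=value, ...), one row to a line, values as JSON. arm_command: Moves the arm, as the interface text tells. Its arguments: {"type":"object","properties":{"gripper":{"type":"array"},"dp":{"type":"array"},"twist":{"type":"array"}},"required":["gripper","dp","twist"]}

```bash
mkdir -p pics; ls
python3 - <<'E'
from plant import *
import cv2
for n in("side","top"):
    im=capture(n); cv2.imwrite(f"pics/{n}0.png",im[:,:,::-1]); c=get_calibration(n); print(n,c)
print(get_obs())
E
```

```text
pics
side {'mtx': array([[445.80518631,   0.        , 253.6758427 ],
       [  0.        , 445.80518631, 187.63496584],
       [  0.        ,   0.        ,   1.        ]]), 'dist_coeffs': array([-0.07342075,  0.        ,  0.        ,  0.        ,  0.        ]), 'position': array([  438.5193476 , -1029.42019367,  1390.324847  ]), 'attitude': array([-2.44423136, -0.01047678, -0.04179594])}
top {'mtx': array([[397.84430618,   0.        , 252.04798182],
       [  0.        , 397.84430618, 186.61166786],
       [  0.        ,   0.        ,   1.        ]]), 'dist_coeffs': array([-0.09698563,  0.        ,  0.        ,  0.        ,  0.        ]), 'position': array([ 229.41220736,    9.98037856, 1638.11252963]), 'attitude': array([-2.96863596, -0.00625541, -1.56510213])}
{'time': 0.1, 'joint_positions': array([-1.48900476e+00,  3.42649192e-01,  1.52488883e+00, -1.83601116e-05,
        1.27541947e+00, -1.45985404e-01]), 'dq': array([ 0.00039196, -0.00187983, -0.00190669,  0.00063217, -0.00065783,
       -0.00031153]), 'tau': array([ 2.19699243e-03, -4.32005024e+01, -2.44693816e+01,  7.21305376e-02,
        5.25851024e-02, -3.74887202e-05]), 'tool_pos': array([ 118.5458739 , -511.07646402,  226.12786933]), 'tcp_rot': array([-3.14023979e+00, -1.81167490e-04,  2.27782209e-01]), 'contact_force': array([ 0.51274138, -0.77547447,  0.02055698]), 'moment': array([-0.0015307 , -0.00848152,  0.0041601 ]), 'finger_force': 0.0, 'grip_width': 91.61689401801522}
```

View pics/side0.png

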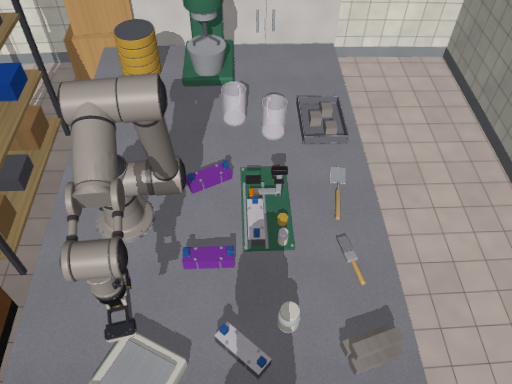

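View pics/top0.png

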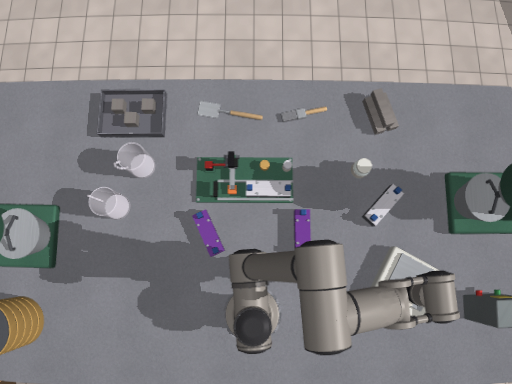

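The side view shows the green stand at about (267,208), handle (280,170), foot (253,193), mould lugs (255,200) and (257,233). In the top view the stand is at (245,180), handle (232,158), red pad (209,165), foot (232,188) and lugs (250,188) and (288,188). The stand is roughly aligned with the world axes. Next I zoom in.

Run:
```python
import cv2,numpy as np
a=cv2.imread("pics/side0.png")[155:255,230:305]; b=cv2.imread("pics/top0.png")[145:210,190:300]
A=cv2.resize(a,None,fx=6,fy=6,interpolation=cv2.INTER_CUBIC)[:600]
cv2.imwrite("pics/ca.png",A)
cv2.imwrite("pics/cb.png",cv2.resize(b,None,fx=7,fy=7,interpolation=cv2.INTER_CUBIC))
```

```text
(no output)
```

View pics/ca.png

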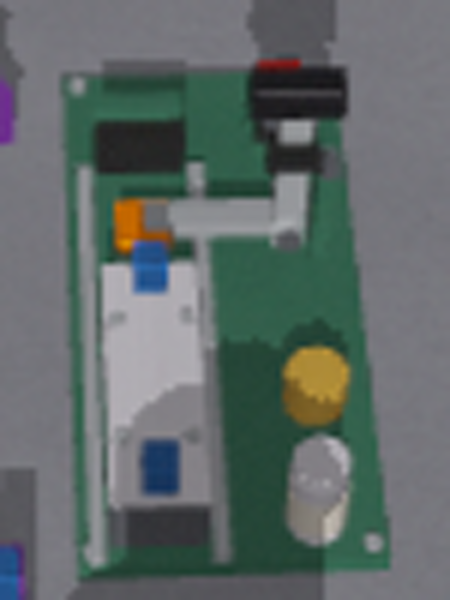

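View pics/cb.png

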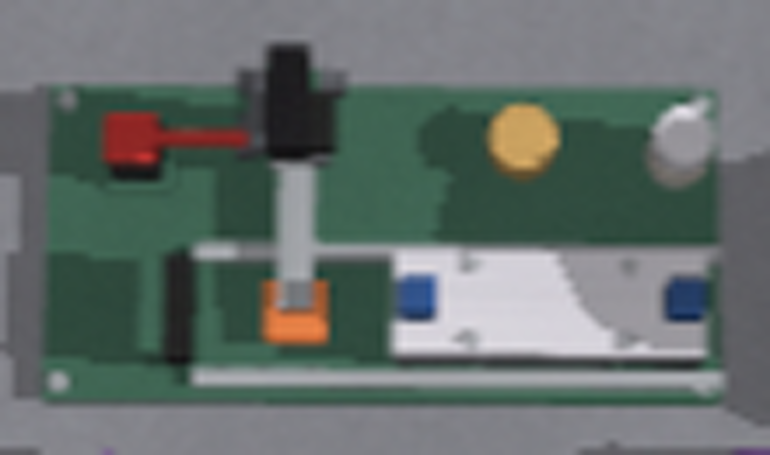

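```bash
cat > h.py <<'E'
from plant import *
import cv2,numpy as np
from scipy.spatial.transform import Rotation as Ro
CAL={n:get_calibration(n) for n in("side","top")}
def ray(n,p):
    c=CAL[n]; u=cv2.undistortPoints(np.array([[p]],float),c["mtx"],c["dist_coeffs"])[0,0]
    d=Ro.from_euler("xyz",c["attitude"]).apply([u[0],u[1],1]); return c["position"],d/np.linalg.norm(d)
def plane(n,p,z):
    o,d=ray(n,p); return o+d*(z-o[2])/d[2]
def tri(ps,pt):
    A=0;b=0;R=[ray("side",ps),ray("top",pt)]
    for o,d in R:
        M=np.eye(3)-np.outer(d,d); A=A+M; b=b+M@o
    x=np.linalg.solve(A,b); return x,max(np.linalg.norm((np.eye(3)-np.outer(d,d))@(x-o)) for o,d in R)
def shot(tag):
    out={}
    for n in("side","top"):
        out[n]=capture(n)[:,:,::-1].copy(); cv2.imwrite(f"pics/{n}_{tag}.png",out[n])
    return out
E
python3 - <<'E'
from h import *
np.set_printoptions(precision=1,suppress=True)
ca=lambda x,y:((x+.5)/6-.5+230,(y+.5)/6-.5+155); cb=lambda x,y:((x+.5)/7-.5+190,(y+.5)/7-.5+145)
P={"handle_top":((298,82),(289,100)),"lugF":((150,256),(419,295)),"lugR":((160,452),(685,296)),
"foot_top":((115+27,222),(295,312)),"weighttop":((317,370),(523,137)),"mouldNearCorner(-x,-y)":((110,506),(707,355)),"mould+x+y":((197,264),(393,250))}
for k,(a,b) in P.items(): print(k,*tri(ca(*a),cb(*b)))
C=np.array([plane("top",cb(*p),15)[:2] for p in((48,88),(718,88),(720,402),(42,402))])
D=np.array([plane("side",ca(*p),15)[:2] for p in((340,73),(390,568),(80,578),(62,73))])
for X in(C,D):
    print(X,X.mean(0),np.linalg.norm(X-np.roll(X,1,0),axis=1))
    for i,j in((1,0),(2,3)): d=X[j]-X[i]; print("yaw of +y from world y deg",np.degrees(np.arctan2(-d[0],d[1])))
print("pad",plane("top",cb(131,138),74))
E
```

```text
handle_top [592.8  83.4 168.7] 0.16819705016773945
lugF [499.3  12.1  89.3] 0.2242229381397384
lugR [ 498.9 -137.9   92.7] 0.47739125332191423
foot_top [498.1  84.5  34.9] 0.429643404938178
weighttop [601.3 -48.1  46.7] 0.1482210665184357
mouldNearCorner(-x,-y) [ 469.7 -153.4   60.7] 1.076158703089083
mould+x+y [530.4  27.3  61. ] 0.3607019531641665
[[ 637.2  235.9]
 [ 640.  -166.4]
 [ 449.8 -165.3]
 [ 447.1  233.7]] [543.5  34.5] [190.1 402.4 190.2 399. ]
yaw of +y from world y deg 0.3999561368920016
yaw of +y from world y deg 0.38349523009342074
[[ 642.5  231. ]
 [ 636.8 -174.2]
 [ 449.9 -174.5]
 [ 448.2  237.2]] [544.4  29.9] [194.3 405.2 186.9 411.7]
yaw of +y from world y deg -0.7947214669477836
yaw of +y from world y deg 0.23500491454562258
pad [592.9 178.8  74. ]
```

Call:
arm_command([
  [0,0,-0.4],
  [0,0,-0.4],
  [0,0,0],
  [0.8,-1,0],
  [0.8,-1,0],
], gripper=[91,91,91,91,91], twist=[0.85,0.85,0.85,0,0])

```text
time: 0.72
tool_pos: [158.5, -460.4, 246.2]
tcp_rot: [-3.14, 0.0, 0.004]
contact_force: [1.4, -0.1, 0.4]
grip_width: 91.2
finger_force: 0.0
```

Call:
arm_command([
  [0.8,-1,0],
  [0.8,-1,0],
  [0.8,-1,0],
  [0.8,-1,0],
  [0.8,-1,0],
], gripper=[91,91,91,91,91], twist=[0,0,0,0,0])

```text
time: 1.35
tool_pos: [258.1, -334.7, 246.5]
tcp_rot: [-3.141, 0.0, 0.005]
contact_force: [0.7, -1.0, 0.3]
grip_width: 91.4
finger_force: 0.0
```

Call:
arm_command([
  [0.8,-1,0],
  [0.8,-1,0],
  [0.8,-1,0],
  [0.8,-1,0],
  [0.8,-1,0],
], gripper=[91,91,91,91,91], twist=[0,0,0,0,0])

```text
time: 1.98
tool_pos: [357.4, -209.2, 246.5]
tcp_rot: [-3.141, 0.0, 0.005]
contact_force: [-0.3, -0.9, -0.6]
grip_width: 90.9
finger_force: 0.0
```

Call:
arm_command([
  [0.8,-1,0],
  [0.8,-1,0],
  [0.8,-1,0],
  [0.8,-1,0],
  [0.8,-1,0],
], gripper=[91,91,91,91,91], twist=[0,0,0,0,0])

```text
time: 2.6
tool_pos: [456.7, -83.7, 246.4]
tcp_rot: [-3.142, 0.001, 0.005]
contact_force: [-0.3, 0.2, -1.2]
grip_width: 90.9
finger_force: 0.0
```

Call:
arm_command([
  [0.8,-1,0],
  [0.8,-1,0],
  [0.8,-1,0],
  [0.8,-1,0],
  [0.8,-1,0],
], gripper=[65,60,60,60,60], twist=[0,0,0,0,0])

```text
time: 3.22
tool_pos: [556.0, 41.8, 246.2]
tcp_rot: [3.141, 0.001, 0.005]
contact_force: [0.1, 0.8, 0.8]
grip_width: 60.2
finger_force: 0.0
```

Call:
arm_command([
  [0.7,-0.8,0],
  [0.7,-0.8,0],
  [0,-0.1,0],
  [0,0,0],
  [0,0,0],
], gripper=[60,60,60,60,60], twist=[0,0,0,0,0])

```text
time: 3.85
tool_pos: [590.0, 82.8, 246.8]
tcp_rot: [3.141, 0.0, 0.005]
contact_force: [-0.7, -0.6, -0.5]
grip_width: 60.0
finger_force: 0.0
```

Run:
```python
from h import *
s=shot("1"); print(get_obs()["tool_pos"])
a=cv2.resize(s["side"][110:250,200:310],None,fx=4,fy=4,interpolation=2); b=cv2.resize(s["top"][120:220,190:290],None,fx=4,fy=4,interpolation=2)
h=max(len(a),len(b)); z=lambda i:cv2.copyMakeBorder(i,0,h-len(i),0,0,0)
o=np.hstack([z(a),z(b)])
cv2.imwrite("pics/v1.png",o[:600,:840][:, :800]); print(o.shape)
```

```text
[590.15948768  82.84578684 246.94045592]
(560, 840, 3)
```

View pics/v1.png

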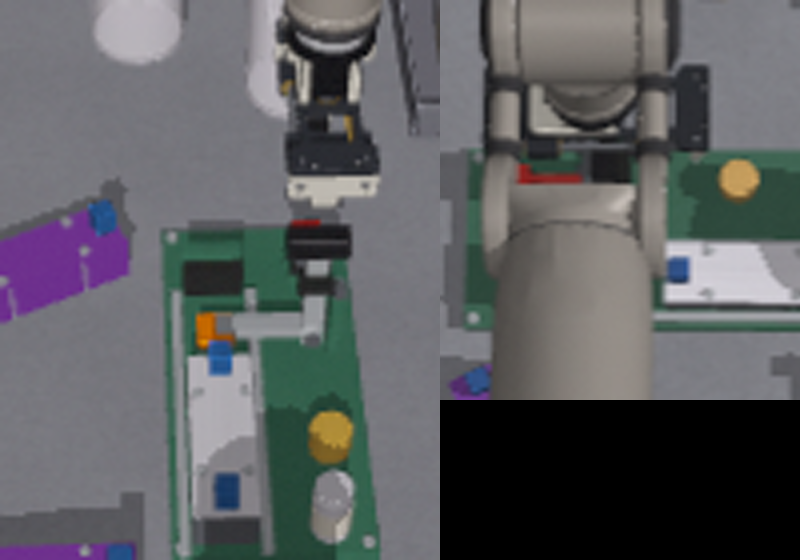

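The side crop shows the fingers at (333,185) above the handle at (319,242), clear on both sides; the arm blocks the top view. I descend and grip.

Call:
arm_command([
  [0.12,0,0.85],
  [0,0,0.85],
  [0,0,0.85],
  [0,0,0.85],
  [0,0,0.7],
], gripper=[60,60,60,60,60], twist=[0,0,0,0,0])

```text
time: 4.58
tool_pos: [593.1, 83.0, 143.6]
tcp_rot: [3.141, 0.0, 0.005]
contact_force: [-0.9, -0.1, 0.2]
grip_width: 60.2
finger_force: 0.0
```

Call:
arm_command([
  [0,0,0.1],
  [0,0,0],
  [0,0,0],
  [0,0,0],
  [0,0,0],
], gripper=[45,30,20,15,15], twist=[0,0,0,0,0])

```text
time: 5.2
tool_pos: [593.8, 85.3, 142.4]
tcp_rot: [-3.139, -0.002, 0.005]
contact_force: [1.2, 7.2, 1.8]
grip_width: 23.7
finger_force: 30.0
```

Call:
arm_command([
  [0,-0.1,-0.05],
  [0,0,-0.15],
  [0,0,-0.2],
  [0,0,-0.2],
  [0,0,-0.2],
], gripper=[15,15,15,15,15], twist=[0,0,0,0,0])

```text
time: 5.82
tool_pos: [593.7, 85.4, 159.3]
tcp_rot: [3.141, 0.001, 0.004]
contact_force: [7.3, -1.4, -17.8]
grip_width: 24.0
finger_force: 30.0
```

Call:
arm_command([
  [0,0,-0.2],
  [0,0,-0.2],
  [0,0,-0.2],
  [0,0,-0.2],
  [0,0,-0.2],
], gripper=[15,15,15,15,15], twist=[0,0,0,0,0])

```text
time: 6.45
tool_pos: [593.7, 85.4, 184.0]
tcp_rot: [3.141, 0.002, 0.004]
contact_force: [8.0, -0.1, -18.1]
grip_width: 24.2
finger_force: 30.0
```

Call:
arm_command([
  [0.04,0,-0.1],
  [0,0,-0.1],
  [0,0,-0.1],
  [0,0,-0.1],
  [0,0,0],
], gripper=[15,15,15,15,15], twist=[0,0,0,0,0])

```text
time: 7.08
tool_pos: [593.8, 85.4, 196.9]
tcp_rot: [3.14, 0.002, 0.005]
contact_force: [-1.7, -5.4, -11.7]
grip_width: 24.0
finger_force: 30.0
```

Run:
```python
from h import *
capture("side")
im1=capture("side")[:,:,::-1].copy(); cv2.imwrite("pics/side_2.png",im1)
print(get_obs()["tool_pos"],get_obs()["contact_force"])
for im in(cv2.imread("pics/side0.png"),im1):
    c=im[140:215,235:275].astype(int); b,g,r=c[...,0],c[...,1],c[...,2]
    m=(r>170)&(r-b>90)&(g>60)
    ys,xs=np.nonzero(m); print(len(ys),xs.min()+235,xs.max()+235,ys.min()+140,ys.max()+140,xs.mean()+235,ys.mean()+140)
    # z for leftmost-front edge at foot: bottom edge of front face (x~490,y=84-18)
    best=[(z,plane("side",(xs.min()+237,ys.max()+140.5),z)[:2].round(1)) for z in(25,35,45,55,65,75,85,95,105)]
    print(best)
o=cv2.resize(im1[140:260,220:310],None,fx=5,fy=5,interpolation=2); cv2.imwrite("pics/v2.png",o)
```

```text
[593.7744865   85.40571087 197.00692491] [ -0.6480734   -5.3541148  -11.13241529]
23 249 252 189 195 250.69565217391303 191.6086956521739
[(25, array([488.4,  72.9])), (35, array([488. ,  64.8])), (45, array([487.7,  56.7])), (55, array([487.3,  48.7])), (65, array([486.9,  40.6])), (75, array([486.6,  32.5])), (85, array([486.2,  24.4])), (95, array([485.8,  16.4])), (105, array([485.5,   8.3]))]
46 249 257 180 187 252.43478260869566 184.02173913043478
[(25, array([489.9, 114. ])), (35, array([489.6, 105.6])), (45, array([489.2,  97.2])), (55, array([488.8,  88.8])), (65, array([488.4,  80.5])), (75, array([488.1,  72.1])), (85, array([487.7,  63.7])), (95, array([487.3,  55.3])), (105, array([486.9,  47. ]))]
```

View pics/v2.png

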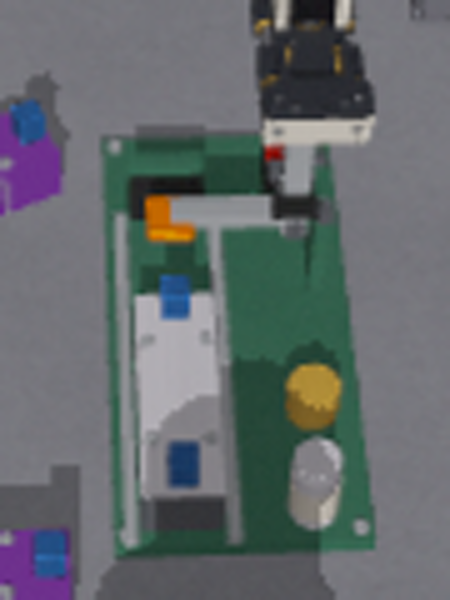

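The foot's front bottom edge is at about (170,242) in the crop, which puts the underside near z≈78, so the hold-down reads about 0.053 and started in notch 0. The top notch should be at TCP z≈214.4. I keep lifting slowly.

Call:
arm_command([
  [0,0,-0.1],
  [0,0,-0.1],
  [0,0,-0.1],
  [0,0,-0.1],
  [0,0,0],
], gripper=[15,15,15,15,15], twist=[0,0,0,0,0])

```text
time: 7.8
tool_pos: [593.8, 85.4, 207.1]
tcp_rot: [3.14, 0.001, 0.005]
contact_force: [-0.6, -5.5, -10.2]
grip_width: 24.0
finger_force: 30.0
```

Call:
arm_command([
  [0,0,-0.08],
  [0,0,-0.08],
  [0,0,-0.08],
  [0,0,-0.06],
  [0,0,0],
], gripper=[15,15,15,15,15], twist=[0,0,0,0,0])

```text
time: 8.43
tool_pos: [593.8, 85.4, 215.1]
tcp_rot: [3.14, 0.001, 0.005]
contact_force: [-1.6, -5.2, -6.3]
grip_width: 23.8
finger_force: 30.0
```

Call:
arm_command([
  [0,0,-0.03],
  [0,0,-0.03],
  [0,0,0],
  [0,0,0],
  [0,0,0],
], gripper=[15,15,15,15,15], twist=[0,0,0,0,0])

```text
time: 9.05
tool_pos: [593.8, 85.4, 216.8]
tcp_rot: [3.14, 0.001, 0.005]
contact_force: [-1.7, -4.9, -7.8]
grip_width: 23.9
finger_force: 30.0
```

Call:
arm_command([
  [0,0,-0.03],
  [0,0,0],
  [0,0,0],
  [0,0,0],
  [0,0,0],
], gripper=[15,15,15,15,15], twist=[0,0,0,0,0])

```text
time: 9.68
tool_pos: [593.8, 85.4, 217.5]
tcp_rot: [3.14, 0.0, 0.005]
contact_force: [-1.9, -5.3, -7.7]
grip_width: 23.7
finger_force: 30.0
```

Call:
arm_command([
  [0,0,-0.03],
  [0,0,0],
  [0,0,0],
  [0,0,0],
  [0,0,0],
], gripper=[15,15,15,15,15], twist=[0,0,0,0,0])

```text
time: 10.3
tool_pos: [593.8, 85.4, 217.9]
tcp_rot: [3.14, 0.001, 0.005]
contact_force: [-1.5, -4.9, -9.7]
grip_width: 24.0
finger_force: 30.0
```

Call:
arm_command([
  [0,0,0.04],
  [0,0,0.04],
  [0,0,0.04],
  [0,0,0.03],
  [0,0,0],
], gripper=[15,15,15,15,15], twist=[0,0,0,0,0])

```text
time: 10.92
tool_pos: [593.8, 85.4, 214.9]
tcp_rot: [3.14, 0.0, 0.005]
contact_force: [-1.7, -5.2, -5.2]
grip_width: 24.0
finger_force: 30.0
```

Call:
arm_command([
  [0,0,0.03],
  [0,0,0],
  [0,0,0],
  [0,0,0],
  [0,0,0],
], gripper=[15,15,15,15,15], twist=[0,0,0,0,0])

```text
time: 11.55
tool_pos: [593.8, 85.4, 214.2]
tcp_rot: [3.14, -0.0, 0.005]
contact_force: [-2.7, -5.7, -6.0]
grip_width: 23.9
finger_force: 30.0
```

Call:
arm_command([
  [0,0,0.03],
  [0,0,0],
  [0,0,0],
  [0,0,0],
  [0,0,0],
], gripper=[15,15,15,15,15], twist=[0,0,0,0,0])

```text
time: 12.18
tool_pos: [593.8, 85.4, 214.1]
tcp_rot: [3.14, -0.001, 0.005]
contact_force: [-4.5, -5.7, -2.1]
grip_width: 23.8
finger_force: 30.0
```

Call:
arm_command([
  [0,0,0],
  [0,0,0],
  [0,0,0],
  [0,0,-0.6],
  [0,0,-1],
], gripper=[35,50,50,50,50], twist=[0,0,0,0,0])

```text
time: 12.8
tool_pos: [594.2, 86.2, 252.7]
tcp_rot: [-3.142, 0.001, 0.005]
contact_force: [0.6, -0.3, 1.1]
grip_width: 49.8
finger_force: 0.0
```

Call:
arm_command([
  [0,0,-0.5],
  [-0.4,1,0],
  [-0.4,1,0],
  [-0.4,1,0],
  [-0.4,1,0],
], gripper=[50,50,50,60,60], twist=[0,0,0,0,0])

```text
time: 13.42
tool_pos: [554.7, -14.9, 264.8]
tcp_rot: [3.141, -0.0, 0.005]
contact_force: [0.6, 0.1, -0.4]
grip_width: 58.9
finger_force: 0.0
```

Call:
arm_command([
  [-0.4,1,0],
  [-0.4,1,0],
  [-0.4,1,0.5],
  [-0.4,1,1],
  [-0.5,0.9,1],
], gripper=[60,60,60,60,60], twist=[0,0,0,0,0])

```text
time: 14.05
tool_pos: [503.0, -137.8, 201.8]
tcp_rot: [3.141, -0.001, 0.005]
contact_force: [0.5, 1.0, 0.2]
grip_width: 59.7
finger_force: 0.0
```

Run:
```python
from h import *
s=shot("3"); print(get_obs()["tool_pos"])
for n,(x0,x1,y0,y1) in(("side",(235,275,185,245)),("top",(240,300,175,205))):
    im=s[n][y0:y1,x0:x1].astype(int); m=(im[...,0]-im[...,2]>60).astype(np.uint8)
    k,_,st,c=cv2.connectedComponentsWithStats(m); print(n,[(st[i],c[i]+[x0,y0]) for i in range(1,k) if st[i][4]>5])
a=cv2.resize(s["side"][130:255,210:310],None,fx=4,fy=4,interpolation=2); b=cv2.resize(s["top"][130:230,190:300],None,fx=3.6,fy=3.6,interpolation=2)
z=lambda i:cv2.copyMakeBorder(i,0,500-len(i),0,0,0)
cv2.imwrite("pics/v3.png",np.hstack([z(a),z(b)]))
```

```text
[ 500.9520697  -138.02666751  199.84328962]
side [(array([19, 44,  5,  8, 35], dtype=int32), array([256.28571429, 232.45714286]))]
top [(array([ 8, 10,  4,  5, 15], dtype=int32), array([249.73333333, 187.13333333])), (array([46, 12,  4,  3,  9], dtype=int32), array([287.66666667, 188.33333333]))]
```

View pics/v3.png

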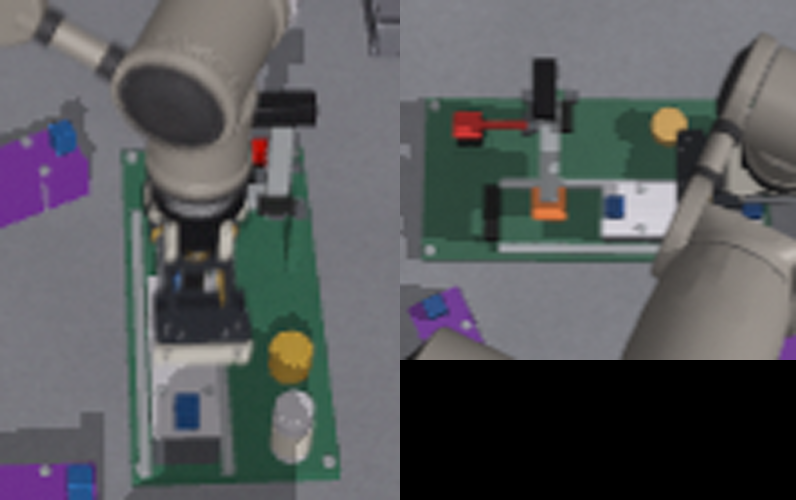

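The hold-down hangs raised (handle at (285,108) in the left crop), and the gripper is over the rear lug (188,410). I go down and take the lug.

Call:
arm_command([
  [-0.06,0,1],
  [0,0,1],
  [0,0,1],
  [0,0,1],
  [0,0,0.8],
], gripper=[60,60,60,60,60], twist=[0,0,0,0,0])

```text
time: 14.78
tool_pos: [502.6, -136.4, 82.1]
tcp_rot: [3.141, -0.001, 0.006]
contact_force: [-0.3, 0.5, -1.0]
grip_width: 60.1
finger_force: 0.0
```

Call:
arm_command([
  [0,0,0.2],
  [0,0,0.1],
  [0,0,0],
  [0,0,0],
  [0,0,0],
], gripper=[60,45,30,15,15], twist=[0,0,0,0,0])

```text
time: 15.4
tool_pos: [501.8, -137.0, 74.9]
tcp_rot: [3.141, -0.001, 0.005]
contact_force: [0.8, 0.1, 1.0]
grip_width: 24.7
finger_force: 0.0
```

Call:
arm_command([
  [0,0,0],
  [0,0,0],
  [0,0,0],
  [0,0,0],
  [0,0,0],
], gripper=[15,15,15,15,15], twist=[0,0,0,0,0])

```text
time: 16.02
tool_pos: [502.0, -137.4, 74.9]
tcp_rot: [3.141, -0.001, 0.005]
contact_force: [-0.8, -3.7, 4.8]
grip_width: 21.7
finger_force: 30.0
```

Call:
arm_command([
  [0,-0.1,0],
  [0,-0.3,0],
  [0,-0.4,0],
  [0,-0.4,0],
  [0,-0.4,0],
], gripper=[15,15,15,15,15], twist=[0,0,0,0,0])

```text
time: 16.65
tool_pos: [502.1, -98.1, 74.9]
tcp_rot: [3.139, -0.002, 0.006]
contact_force: [0.1, -8.1, 3.8]
grip_width: 21.9
finger_force: 30.0
```

Call:
arm_command([
  [0,-0.4,0],
  [0,-0.4,0],
  [0,-0.4,0],
  [0,-0.4,0],
  [0,-0.2,0],
], gripper=[15,15,15,15,15], twist=[0,0,0,0,0])

```text
time: 17.27
tool_pos: [501.8, -52.8, 74.9]
tcp_rot: [3.139, -0.001, 0.006]
contact_force: [0.5, -8.8, 3.8]
grip_width: 21.8
finger_force: 30.0
```

Call:
arm_command([
  [0,-0.25,0],
  [0,-0.25,0],
  [0,-0.2,0],
  [0,-0.15,0],
  [0,-0.05,0],
], gripper=[15,15,15,15,15], twist=[0,0,0,0,0])

```text
time: 17.9
tool_pos: [501.7, -30.6, 74.9]
tcp_rot: [3.139, -0.001, 0.006]
contact_force: [0.7, -8.4, 5.1]
grip_width: 21.7
finger_force: 30.0
```

Call:
arm_command([
  [0,-0.05,0],
  [0,-0.05,0],
  [0,-0.05,0],
  [0,0,0],
  [0,0,0],
], gripper=[15,15,15,15,15], twist=[0,0,0,0,0])

```text
time: 18.52
tool_pos: [501.6, -26.9, 74.9]
tcp_rot: [3.14, -0.001, 0.006]
contact_force: [0.2, -7.3, 5.2]
grip_width: 21.8
finger_force: 30.0
```

Call:
arm_command([
  [0,-0.05,0],
  [0,-0.05,0],
  [0,-0.03,0],
  [0,0,0],
  [0,0,0],
], gripper=[15,15,15,15,15], twist=[0,0,0,0,0])

```text
time: 19.15
tool_pos: [501.6, -23.7, 74.9]
tcp_rot: [3.139, -0.001, 0.006]
contact_force: [0.4, -8.8, 5.3]
grip_width: 21.8
finger_force: 30.0
```

Call:
arm_command([
  [0,-0.04,0],
  [0,-0.04,0],
  [0,0,0],
  [0,0,0],
  [0,0,0],
], gripper=[15,15,15,15,15], twist=[0,0,0,0,0])

```text
time: 19.77
tool_pos: [501.6, -21.7, 74.9]
tcp_rot: [3.139, -0.001, 0.006]
contact_force: [-0.4, -8.6, 4.6]
grip_width: 21.6
finger_force: 30.0
```

Call:
arm_command([
  [0,-0.04,0],
  [0,-0.04,0],
  [0,0,0],
  [0,0,0],
  [0,0,0],
], gripper=[15,15,15,15,15], twist=[0,0,0,0,0])

```text
time: 20.4
tool_pos: [501.6, -20.6, 74.9]
tcp_rot: [3.138, -0.001, 0.006]
contact_force: [-1.1, -13.2, 5.2]
grip_width: 21.7
finger_force: 30.0
```

Call:
arm_command([
  [0,-0.03,0],
  [0,0,0],
  [0,0,0],
  [0,0,0],
  [0,0,0],
], gripper=[15,15,15,15,15], twist=[0,0,0,0,0])

```text
time: 21.02
tool_pos: [501.6, -20.6, 74.9]
tcp_rot: [3.137, -0.001, 0.006]
contact_force: [-1.4, -17.3, 4.6]
grip_width: 21.9
finger_force: 30.0
```

Call:
arm_command([
  [0,0.03,0],
  [0,0,0],
  [0,0,0],
  [0,0,-0.5],
  [0,0,-1],
], gripper=[15,40,55,55,55], twist=[0,0,0,0,0])

```text
time: 21.65
tool_pos: [500.3, -17.9, 112.1]
tcp_rot: [-3.141, 0.002, 0.006]
contact_force: [0.4, -0.1, 0.3]
grip_width: 53.8
finger_force: 0.0
```

Call:
arm_command([
  [0,0,-1],
  [0,0,-1],
  [0,0,-1],
  [0,0,-1],
  [0,0,-1],
], gripper=[50,40,20,0,0], twist=[0,-1,-1,-1,-1])

```text
time: 22.28
tool_pos: [500.7, -18.0, 238.5]
tcp_rot: [-3.142, -0.0, 0.358]
contact_force: [1.2, -0.3, -0.1]
grip_width: 14.4
finger_force: 0.0
```

Call:
arm_command([
  [0,0,-0.8],
  [0,0,0],
  [0,0,0],
  [0,0,0],
  [0,0,0],
], gripper=[0,0,0,0,0], twist=[-1,-1,-1,-1,-1])

```text
time: 22.9
tool_pos: [500.8, -18.0, 257.7]
tcp_rot: [3.141, -0.0, 0.794]
contact_force: [0.2, 0.5, 0.0]
grip_width: 0.6
finger_force: 0.0
```

Call:
arm_command([
  [0,0,0],
  [0,0,0],
  [0,0,0],
  [0,0,0],
  [0,0,0],
], gripper=[0,0,0,0,0], twist=[-1,-1,-1,-1,-1])

```text
time: 23.52
tool_pos: [500.8, -18.0, 257.7]
tcp_rot: [3.141, -0.0, 1.23]
contact_force: [0.3, -0.1, 0.9]
grip_width: 0.2
finger_force: 0.0
```

Call:
arm_command([
  [0,0,0],
  [0,0,0],
  [0,0,0],
  [0,0,0],
  [0,0,0],
], gripper=[0,0,0,0,0], twist=[-1,-1,-1,-1,0])

```text
time: 24.15
tool_pos: [500.8, -18.1, 257.5]
tcp_rot: [3.141, -0.0, 1.576]
contact_force: [0.2, -0.3, 0.2]
grip_width: 0.2
finger_force: 0.0
```

Call:
arm_command([
  [1,0.1,-0.5],
  [1,0.1,0],
  [1,0.1,0],
  [1,0.5,0],
  [1,0.7,0],
], gripper=[0,0,0,0,0], twist=[0,0,0,0,0])

```text
time: 24.78
tool_pos: [537.8, 107.8, 270.1]
tcp_rot: [3.141, -0.0, 1.574]
contact_force: [0.3, -0.2, 0.2]
grip_width: 0.4
finger_force: 0.0
```

Call:
arm_command([
  [1,0.7,0],
  [1,0.7,0],
  [0.92,0.8,0],
  [0,0,0.5],
  [0,0,1],
], gripper=[0,0,0,0,0], twist=[0,0,0,0,0])

```text
time: 25.4
tool_pos: [592.3, 180.0, 231.9]
tcp_rot: [3.14, 0.0, 1.575]
contact_force: [-0.4, 0.2, 0.3]
grip_width: 0.4
finger_force: 0.0
```

Run:
```python
from h import *
s=shot("4"); print(get_obs()["tool_pos"])
a=cv2.resize(s["side"][120:260,215:315],None,fx=4,fy=4,interpolation=2); b=cv2.resize(s["top"][130:230,190:290],None,fx=4,fy=4,interpolation=2)
z=lambda i:cv2.copyMakeBorder(i,0,560-len(i),0,0,0)
cv2.imwrite("pics/v4.png",np.hstack([z(a),z(b)]))
```

```text
[590.31096972 179.29758031 228.82144732]
```

View pics/v4.png

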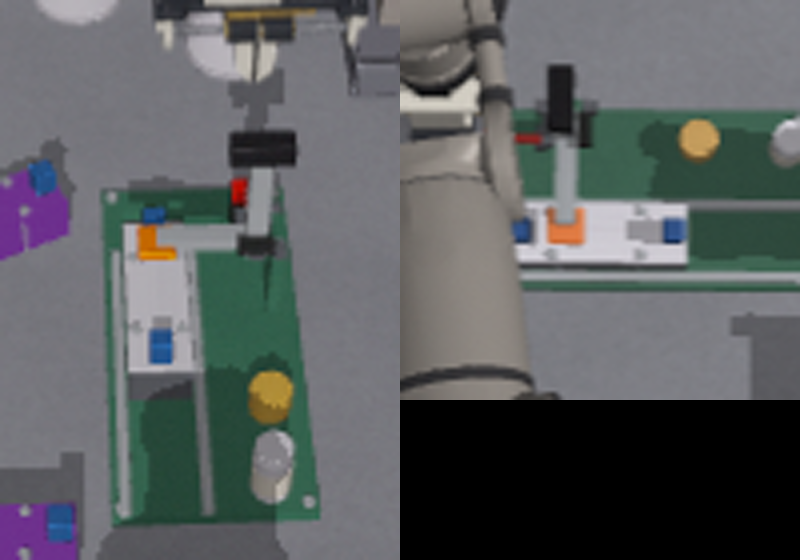

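The mould is home, with the foot between its lugs (side crop lugs (153,215) and (161,345), foot (157,245)). I go down on the red pad.

Call:
arm_command([
  [0.02,0.1,1],
  [0,0,1],
  [0,0,1],
  [0,0,1],
  [0,0,0.9],
], gripper=[0,0,0,0,0], twist=[0,0,0,0,0])

```text
time: 26.12
tool_pos: [594.8, 180.0, 109.6]
tcp_rot: [3.141, 0.0, 1.575]
contact_force: [0.2, 0.1, -0.0]
grip_width: 0.2
finger_force: 0.0
```

Call:
arm_command([
  [0,0,0.5],
  [0,0,0.4],
  [0,0,0.1],
  [0,0,0],
  [0,0,0],
], gripper=[0,0,0,0,0], twist=[0,0,0,0,0])

```text
time: 26.75
tool_pos: [595.3, 180.6, 85.1]
tcp_rot: [3.14, -0.0, 1.576]
contact_force: [0.9, -0.6, 0.0]
grip_width: 0.5
finger_force: 0.0
```

Call:
arm_command([
  [0,0,0.2],
  [0,0,0.2],
  [0,0,0.2],
  [0,0,0.2],
  [0,0,0.14],
], gripper=[0,0,0,0,0], twist=[0,0,0,0,0])

```text
time: 27.38
tool_pos: [595.1, 181.0, 60.7]
tcp_rot: [3.141, -0.001, 1.576]
contact_force: [1.0, 1.3, 3.3]
grip_width: 0.4
finger_force: 2.5
```

Call:
arm_command([
  [0,0,0],
  [0,0,0],
  [0,0,0],
  [0,0,0],
  [0,0,0],
], gripper=[0,0,0,0,0], twist=[0,0,0,0,0])

```text
time: 28.0
tool_pos: [595.0, 180.6, 61.0]
tcp_rot: [3.141, 0.0, 1.576]
contact_force: [1.0, 4.3, 2.3]
grip_width: 0.2
finger_force: 1.5
```

Call:
arm_command([
  [0,0,0],
  [0,0,0],
  [0,0,0],
  [0,0,0],
  [0,0,0],
], gripper=[0,0,0,0,0], twist=[0,0,0,0,0])

```text
time: 28.62
tool_pos: [595.0, 180.6, 61.0]
tcp_rot: [3.141, 0.0, 1.576]
contact_force: [1.0, 3.6, 2.3]
grip_width: 0.3
finger_force: 1.6
```

Run:
```python
from h import *
for t in(5,6):
    s=shot(str(t)); print(get_obs()["tool_pos"],get_obs()["contact_force"])
    c=s["side"][160:215,235:275].astype(int); m=(c[...,2]>150)&(c[...,2]-c[...,0]>90)&(c[...,1]>60)
    ys,xs=np.nonzero(m); print(len(ys),xs.min()+235,xs.max()+235,ys.min()+160,ys.max()+160,ys.mean()+160)
a=cv2.resize(s["side"][120:260,215:315],None,fx=4,fy=4,interpolation=2); b=cv2.resize(s["top"][130:230,190:290],None,fx=4,fy=4,interpolation=2)
z=lambda i:cv2.copyMakeBorder(i,0,560-len(i),0,0,0)
cv2.imwrite("pics/v6.png",np.hstack([z(a),z(b)]))
c=cv2.imread("pics/side_4.png")[160:215,235:275].astype(int); m=(c[...,2]>150)&(c[...,2]-c[...,0]>90)&(c[...,1]>60)
print("before",np.nonzero(m)[0].max()+160,np.nonzero(m)[0].mean()+160)
```

```text
[595.00421617 180.56769539  60.93324557] [1.63177916 2.86195412 2.27333358]
55 249 273 170 190 186.2
[594.99869915 180.5632919   60.96862757] [0.95851967 2.60870717 2.56593638]
56 249 273 170 190 186.26785714285714
before 184 181.12244897959184
```

View pics/v6.png

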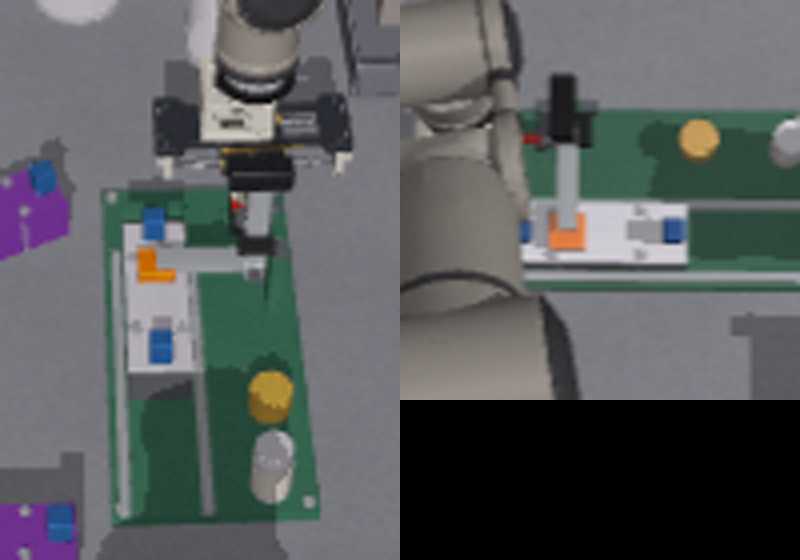

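The hold-down sank about 6 px (≈33–35 mm) and is still; the foot sits on the lid at (155,270). I let the lever go gently and retreat upward.

Call:
arm_command([
  [0,0,-0.2],
  [0,0,-0.3],
  [0,0,-0.4],
  [0,0,-0.8],
  [0,0,-1],
], gripper=[0,0,0,0,0], twist=[0,0,0,0,0])

```text
time: 29.45
tool_pos: [594.4, 180.2, 128.9]
tcp_rot: [-3.14, 0.001, 1.576]
contact_force: [0.6, 0.5, -0.2]
grip_width: 0.5
finger_force: 0.0
```

Call:
arm_command([
  [0,0,-1],
  [0,0,-1],
  [0,0,-1],
  [0,0,-1],
  [0,0,0],
], gripper=[0,0,0,0,0], twist=[0,0,0,0,0])

```text
time: 30.08
tool_pos: [595.7, 180.6, 230.8]
tcp_rot: [3.137, -0.0, 1.576]
contact_force: [0.0, -1.0, -0.5]
grip_width: -0.0
finger_force: 0.0
```

Call:
arm_command([
  [0,0,0],
  [0,0,0],
  [0,0,0],
  [0,0,0],
  [0,0,0],
], gripper=[0,0,0,0,0], twist=[0,0,0,0,0])

```text
time: 30.7
tool_pos: [594.9, 180.6, 228.3]
tcp_rot: [-3.141, 0.0, 1.576]
contact_force: [-0.5, 0.6, -0.1]
grip_width: 0.3
finger_force: 0.0
```

Run:
```python
from h import *
s=shot("7"); print(get_obs()["tool_pos"],get_obs()["contact_force"])
c=s["side"][175:215,235:275].astype(int); m=(c[...,2]>150)&(c[...,2]-c[...,0]>90)&(c[...,1]>60)
ys,xs=np.nonzero(m); print(len(ys),ys.min()+175,ys.max()+175)
# foot top, triangulated from orange-region corners (front-left top corner): column sums for a subpixel front-bottom edge
for r in range(184,195): print(r,s["side"][r,251:262].astype(int)[:,2].mean()-s["side"][r,251:262].astype(int)[:,0].mean())
for z in(60,65,70,75): print(z,plane("side",(256,189.9),z))
```

```text
[594.94810188 180.59638658 228.41380499] [0.0139321  0.27251323 0.08041922]
56 182 190
184 48.54545454545455
185 51.45454545454545
186 51.636363636363654
187 100.0
188 140.45454545454544
189 143.0909090909091
190 60.36363636363636
191 2.363636363636374
192 -3.0909090909090935
193 -3.0
194 -3.090909090909065
60 [507.54490859  71.87149755  60.        ]
65 [507.28547736  67.73231421  65.        ]
70 [507.02604613  63.59313086  70.        ]
75 [506.76661491  59.45394751  75.        ]
```

The foot's bottom edge measures z≈65, the height of the lid's top, so it rests on the lid and the robot touches nothing.

```bash
python3 -c "
from plant import *
print(close_job())"
```

```text
the job is handed in; nothing more can be done
None
```

The job is handed in: I raised the hold-down to its top notch, slid the mould home against the buffer and lowered the foot onto the lid. The lever is released, the peak force was about 18 N, and it took about 31 s.

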